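# Load the dish dryer and set it to four

## Task

The dish dryer is still running: first turn its switch back to off. Then, with it off, clear everything from the draining mat into the dryer, coffee scoops lying flat in the shallow tray and small bowls in the deep tray, side by side and not stacked (which way up does not matter). When all is loaded turn the switch up to position four, the mark with four dots, and leave the mug and the timer standing where they are.

Things in the scene. Friction and masses are not known exactly. Their poses are not given: they have to be found in the camera images.
- dryer: Dish dryer, fixed: white slab 262 x 366 x 40 mm (x, y, z), two steel trays on its rear part, a rotary switch on its front strip; round the switch a small ring marks off and n dots mark position n. Origin at the centre of its underside; +x to its rear, +y to its left as seen from the robot at yaw 0.
- dial (a joint): Rotary switch, upright axis: 0 rad at off, grows clockwise seen from above. Click positions every 36 degrees: 0 off, 0.628 one, 1.257 two, 1.885 three, 2.513 four, 3.142 five, then stops. A light spring (under 0.15 N m) draws it into the nearest one. Its white stripe points to the dryer's +y at off, to +x half way between two and three, to -y at five.
- dial_grip (a point): On the switch's axis, in the middle of its bar grip, 73 mm above the worktop; x axis along the bar, towards the white stripe. Bar 13 mm thick, 50 mm long, top 84 mm above the worktop, on a round skirt 60 mm wide whose top is at 53 mm. The axis lies on the dryer's centre line, 88 mm in front of its origin and 46 mm in front of the trays.
- shallow_tray: Steel tray for the coffee scoops, 168 x 172 mm outside, walls 4 mm thick and only 14 mm high, inner floor 4 mm above the origin, which is the centre of its underside (40 mm above the worktop). Fixed on the dryer, square with it, 42 mm behind and 88 mm beside its origin; it may be the left or the right one.
- deep_tray: Steel tray for the bowls, same outline 168 x 172 mm outside, walls 4 mm thick and 34 mm high, inner floor 4 mm above the origin, which is the centre of its underside (40 mm above the worktop). Fixed on the dryer, square with it, beside the other tray.
- mat: Black ribbed draining mat 250 x 400 x 8 mm lying flat, fixed, partly on the black glass hob (6 mm above the worktop). Origin at the centre of its underside. The washed things lie on it in a row along its y axis, 75 mm apart, scoops roughly along its x axis.
- scoop_a: Steel coffee scoop 144 mm long along its y axis, 45 g: round cup 47 mm across and 24 mm high centred at y = +48 mm, handle a flat strip 12 mm wide that runs level at 20 to 23 mm height from the cup (y = +26) to y = -5 mm, then slopes down to rest at y = -72 mm. Origin under the middle of its length, z up. Any of the three may be absent.
- scoop_b: Steel coffee scoop 144 mm long along its y axis, 45 g: round cup 47 mm across and 24 mm high centred at y = +48 mm, handle a flat strip 12 mm wide that runs level at 20 to 23 mm height from the cup (y = +26) to y = -5 mm, then slopes down to rest at y = -72 mm. Origin under the middle of its length, z up. Any of the three may be absent.
- scoop_c: Steel coffee scoop 144 mm long along its y axis, 45 g: round cup 47 mm across and 24 mm high centred at y = +48 mm, handle a flat strip 12 mm wide that runs level at 20 to 23 mm height from the cup (y = +26) to y = -5 mm, then slopes down to rest at y = -72 mm. Origin under the middle of its length, z up. Any of the three may be absent.
- bowl_a: Small round grey-blue bowl, 65 mm across the rim, 44 mm across the foot, 35 mm high, 56 g. Origin at the centre of its underside, z up. Knocked over, it may rest on its rounded side. May be absent.
- bowl_b: Small round white speckled bowl, 60 mm across the rim, 44 mm across the foot, 32 mm high, 54 g. Origin at the centre of its underside, z up. Knocked over, it may rest on its rounded side. May be absent.
- mug: Bystander: mug 90 mm in diameter, 94 mm high, with a handle, standing behind the mat. Origin under its centre.
- kitchen_timer: Bystander: round white wind-up timer 67 mm in diameter, 56 mm high. Origin under its centre.

How it is judged:
By the outcome, as a careful person would: the job done as asked, in the order asked, and still so for the second after the job is handed in, with the robot touching nothing.
Of scoop_a, scoop_b, scoop_c, bowl_a, bowl_b only 4 to 5 are there at a start; the rules pass over those that are not, and their reading is None.
At some moment in a run one of scoop_a, scoop_b, scoop_c, bowl_a, bowl_b may be knocked a few centimetres aside while the robot is not near it.
Once in a run the grip may slacken for a moment while it holds something.
It also fails if it takes over 208 s, if anything falls off the work surface, if the arm or the gripper's body presses on something with over 40 N, if the wrist force passes 120 N, or if a joint passes its speed limit or range.

## Robot

A 6-joint arm with a two-finger parallel gripper is mounted at the origin on a cart in front of the work surface, level with it; the furniture and walls round the work are solid. World frame = base frame: x ahead of the robot, y to its left, z up, the work surface at z = 0. Lengths are in mm, angles in rad, forces in N, time in s.
With the tool pointing down it reaches from about 250 to 800 mm from the base axis. Payload 8.5 kg.
Tool frame: the origin (TCP) lies at the very end of the fingers, on their centre line; the grasp point (between the pads) lies 19 mm behind it; z points along the fingers, y is the line along which they close (so a half turn about z gives the same grasp; the last joint's range is limited). The gripper opens to 85 mm and grips with 20 to 120 N. Pads are 22 mm wide; open, the fingers measure 114 mm over their backs; the gripper's body (76 mm by 85 mm) begins 54 mm behind the grasp point. The pads swing forward as they close: fully open they stand 13 mm farther back than shut.
Start: joints at [1.164, 0.238, -0.013, 1.319, 0, 1.571], TCP at [207.709, 482.116, 231.276] pointing down, gripper open.
Joint ranges: [-2.66, 2.66], [-1.03, 1.9], [-1.14, 1.46], [-1.82, 2.27], [-1.45, 1.34], [-3.14, 3.14]. Speed limits (rad/s): [2.22, 2.22, 2.79, 3.14, 3.14, 3.14].

## Interface

Orientations are given as a unit quaternion [x, y, z, w].
In Python, from rig import robot gives the robot as it stands.
- The arm moves only by the tool shift_gripper, called by a JSON object that holds its "api" and its "payload", one argument or row to a line. Schema: {"type":"object","properties":{"moves":{"type":"object","properties":{"increments":{"type":"array","items":{"type":"array","items":{"type":"number"},"minItems":5,"maxItems":5},"minItems":1,"maxItems":20}},"additionalProperties":false,"required":["increments"]},"force":{"type":"number"},"only":{"type":"string"},"quiet":{"type":"boolean"},"lines":{"type":"string"}},"required":["moves"],"additionalProperties":false}. moves is an object whose key "increments" holds a list of rows, 1 to 20 of them, each of 5 numbers: the opening from 0.0 (shut) to 1.0 (fully open), then dx, dy, dz in mm, then a turn about the tool's z in rad; each row shifts and turns the commanded pose from where the row before left it, along the tool's axes as they then stand; what a row does not reach is not made up. A row lasts 1/8 s, in which the tool goes at most 62.5 mm and 0.188 rad, less where a joint would pass 70% of its speed; a pose out of reach is approached as far as the arm can. The fingers move at their own pace and stop on an object; force is the grip in N (left out, the last holds). Time passes only in rows, so rows that do not move let the fingers close. The tool returns the time, the measured TCP pose, the force, the opening and the grip force at its end. only (a regular expression) keeps the lines of the reply that match it, lines (a string "A,B") keeps lines A to B, and quiet returns only ok. Input that does not fit is refused with a message, and nothing moves.
- robot.get_state(): the state, without advancing time (a new reading comes with each control period).
- robot.get_image(name): name is "side" or "top"; returns a dict with "pixels" (420x560x3 uint8, blue, green, red), "mtx" (3x3 intrinsics, pixels), "R" (3x3) and "t" (3): a world point X has camera coordinates R X + t. Camera axes: x right, y down, z forward; pixel columns grow to the right and rows downward; lengths in mm; the calibration is good to about 2 mm. A picture is of the moment at which its call begins. There is no depth.
- robot.hand_in(): hands the job in; it is judged then, once.
The state is a dict: "t": time; "joints": joint angles; "dq": joint speeds; "joint_torque": joint torques, N m; "ee_pos": TCP position; "orientation": TCP orientation; "ft_force": force on the tool from outside, world axes, zero at the start; "ft_torque": the same for the moment, N m; "gripper_width": opening from 0.0 (shut) to 1.0 (fully open); "finger_force": force on a finger pad.
Only numpy, scipy, OpenCV 4.12 (cv2) and the standard library are available. Lean on these libraries where they do the work, as an engineer would, in place of code of your own. Each camera call takes 0.05 s, during which the arm holds its last target. There are 200 camera calls.

## Working session

There is one attempt and no reset: what is moved stays moved. The work goes in short steps, Python scripts to look and compute and a tool call to move; the robot and the scene stay as the last step left them, time stands still between calls to the robot, and variables do not carry over. Pictures are saved under pics/ and viewed, at most 14 in all, crops included, and the job is handed in when it is done.

```bash
ls; mkdir -p pics
```

Run:
```python
from rig import robot
import cv2
for n in ("top","side"):
    d=robot.get_image(n); cv2.imwrite(f"pics/{n}0.png",d["pixels"]); print(n,d["mtx"],d["R"],d["t"])
print(robot.get_state())
```

```text
pics
rig.py
top [[396.31599905   0.         278.47537218]
 [  0.         396.31599905 205.66183663]
 [  0.           0.           1.        ]] [[ 0.02094049 -0.99965232  0.01602289]
 [-0.99645476 -0.02217431 -0.0811555 ]
 [ 0.08148258 -0.01426664 -0.99657265]] [ -95.41614511  613.83076137 1045.78547897]
side [[452.04360084   0.         276.69369115]
 [  0.         452.04360084 209.30641976]
 [  0.           0.           1.        ]] [[ 0.93862718 -0.34475039 -0.01123316]
 [-0.13960039 -0.349897   -0.92632814]
 [ 0.31542154  0.87104492 -0.37655013]] [-586.34029525  129.16159444  988.16829999]
{'t': 0.1, 'joints': array([ 1.16403669e+00,  2.38674994e-01, -1.41529408e-02,  1.31918612e+00,
        2.05020712e-05,  1.57080664e+00]), 'dq': array([-1.60769371e-03,  5.27666356e-04,  2.83802984e-03,  6.04679350e-05,
        1.96115477e-03,  8.77703096e-04]), 'joint_torque': array([-2.17612160e-04, -5.39721465e+01,  3.46997273e+01,  1.34252393e-02,
       -1.43209195e-05,  1.47286983e-05]), 'ee_pos': array([207.56009902, 481.83518664, 230.77255185]), 'orientation': array([ 2.01985656e-01,  9.79388291e-01, -5.94245292e-04, -1.33015447e-04]), 'ft_force': array([-0.79537996,  0.45064123, -0.20587949]), 'ft_torque': array([-0.02082794,  0.01543647, -0.02094591]), 'finger_force': 0.0, 'gripper_width': 0.9989912460885919}
```
View pics/top0.png

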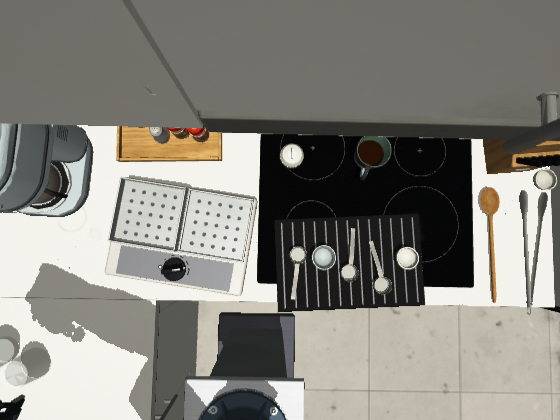

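View pics/side0.png

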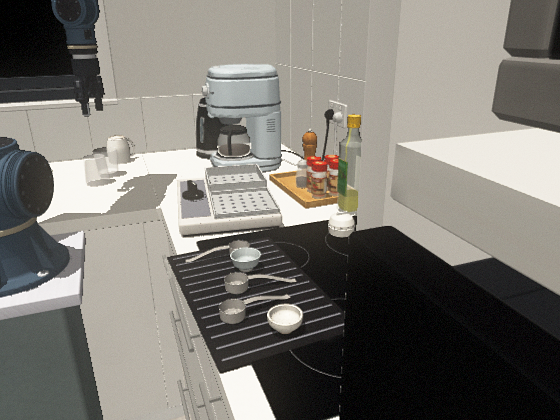

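The dryer is at about (180,235), with its deep tray on the left and its shallow tray on the right. Its switch is at (174,268). The mat holds, from left to right, a scoop (297,255), the blue bowl (323,257), scoops at (348,271) and (381,285), and the white bowl (406,257). I'll zoom in.

Create h.py:
```python
import numpy as np, cv2
from rig import robot
def ray(d,u,v,z):
    """pixel -> world point on plane z"""
    R,t=d["R"],d["t"]; C=-R.T@t
    r=R.T@np.linalg.inv(d["mtx"])@np.array([u,v,1.])
    return C+r*(z-C[2])/r[2]
def proj(d,X):
    c=d["mtx"]@(d["R"]@np.asarray(X,float)+d["t"]); return c[:2]/c[2]
def crop(d,x0,y0,w,h,s,name):
    cv2.imwrite(name,cv2.resize(d["pixels"][y0:y0+h,x0:x0+w],None,fx=s,fy=s,interpolation=cv2.INTER_CUBIC))
```

Run:
```python
from h import *
d=robot.get_image("top")
crop(d,100,172,160,120,5,"pics/dry.png"); crop(d,270,210,160,105,5,"pics/mat.png")
```

```text
(no output)
```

View pics/dry.png

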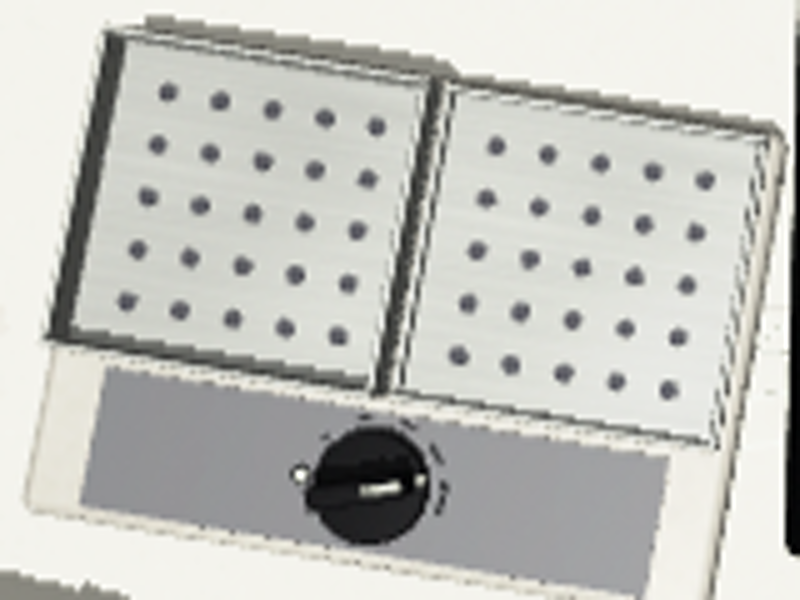

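View pics/mat.png

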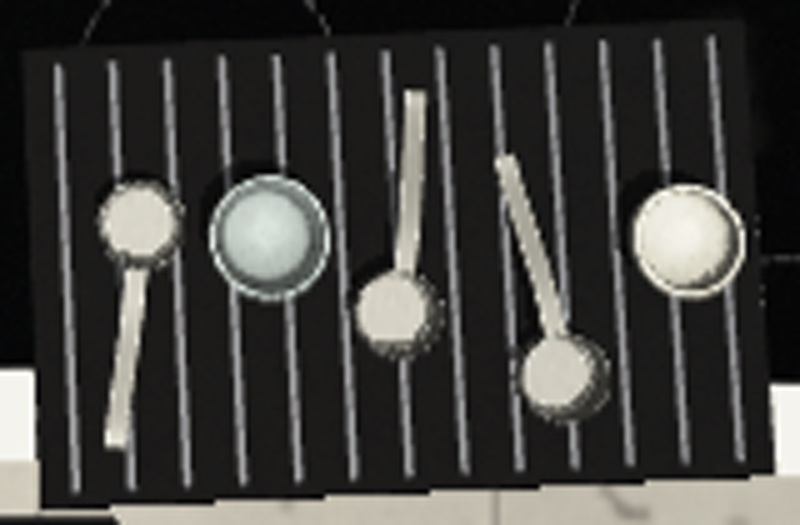

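Create see.py:
```python
from h import *
def scoops(d,box=(272,428,212,312),z0=14,show=True):
    """scoops/bowls on the mat: dict lists. scoop = (end,cup centre,axis,grasp pt,yaw)"""
    im=d["pixels"]; x0,x1,y0,y1=box
    m=np.zeros(im.shape[:2],np.uint8); r=im[y0:y1,x0:x1].astype(int)
    # warm/bright = steel, bowls ; ribs bluish & thin
    m[y0:y1,x0:x1]=((r.min(2)>115)&(r[...,0]-r[...,2]<10)|(r.min(2)>170)|((r[...,1]-r[...,2]>8)&(r.min(2)>90)))*255
    n,lab,st,ce=cv2.connectedComponentsWithStats(cv2.morphologyEx(m,cv2.MORPH_OPEN,np.ones((2,2),np.uint8)))
    out=[]
    for i in range(1,n):
        x,y,w,h,a=st[i]
        if a<150 or a>1500: continue
        p=np.argwhere(lab==i)[:,::-1].astype(np.float32); (c,rad)=cv2.minEnclosingCircle(p)
        out.append((i,st[i],ce[i],c,rad,p))
    return out,m
```

Run:
```python
from see import *
d=robot.get_image("top"); im=d["pixels"]
C=-d["R"].T@d["t"]; print("cam",C)
# tray holes
g=cv2.cvtColor(im,cv2.COLOR_BGR2GRAY); 
m=cv2.adaptiveThreshold(g,255,cv2.ADAPTIVE_THRESH_MEAN_C,cv2.THRESH_BINARY_INV,11,25)
n,l,st,ce=cv2.connectedComponentsWithStats(m)
P=[ce[i] for i in range(1,n) if 110<ce[i][0]<255 and 180<ce[i][1]<255 and 4<=st[i][4]<=30 and max(st[i][2:4])<8]
W=np.array([ray(d,*p,44)[:2] for p in P]); print(len(P))
px=np.array(P); L=W[px[:,0]<182]; Rr=W[px[:,0]>=182]; print(len(L),len(Rr))
cl,cr=L.mean(0),Rr.mean(0); print("left",cl,"right",cr,np.linalg.norm(cl-cr))
v=(cl-cr)/np.linalg.norm(cl-cr); ax=np.array([v[1],-v[0]]); print("yaw",np.arctan2(ax[1],ax[0]))
o=(cl+cr)/2-42*ax; gd=o-88*ax; print("origin",o,"grip",gd, "grip px",proj(d,[*gd,84]))
# stripe
s=im[255:285,155:195]; mk=(cv2.cvtColor(s,cv2.COLOR_BGR2GRAY)>130)
print(cv2.cvtColor(s,cv2.COLOR_BGR2GRAY)[4:26,4:34])
out,m=scoops(d); cv2.imwrite("pics/m.png",cv2.resize(m[205:315,270:430],None,fx=5,fy=5))
for i,s,c,cc,r,p in out: print(i,s,c.round(1),cc,r, ray(d,*cc,45).round())
```

```text
cam [ 528.43934522  -66.85184861 1093.54579288]
70
27 43
left [578.23001718 250.23311513] right [563.1506232  81.2561049] 169.64851343175448
yaw -0.08900355793360923
origin [528.8565647  169.47782603] grip [441.20488654 177.29980244] grip px [174.14302415 270.72948192]
[[151 152 152 152 150 102  90 153 151  70  32  30  31  30  31  30  31  30
   27  20  21  34  93 155 154 155 155 156 157 156]
 [151 151 151 151 152 144 143  89  57  31  29  29  30  31  31  32  32  32
   32  32  27  17  33  81 155 155 155 130 157 156]
 [151 151 151 152 152 151  78  34  29  30  30  30  31  31  32  32  32  33
   33  34  34  31  22  22  80 155 153  70 131 156]
 [152 151 151 152 152 117  27  29  29  29  31  31  31  32  31  33  32  34
   34  34  35  35  33  15  30  92 154  88  94 156]
 [151 151 152 152 151  50  28  30  29  30  30  30  32  32  32  33  33  19
   34  34  20  20  21  30  16  48 154 146  69 131]
 [150 119 152 152 121  28  28  30  31  30  31  31  31  19  18  19  19  15
   19  20  16  16  18  38  27  24 155 156 116 100]
 [ 66  92  69 151  63  18  17  19  18  17  17  18  18  15  15  16  15  15
   16 
[... 2015 characters left out ...]
[370 242  20  50 319] [379.4 272. ] (377.0, 266.5) 25.480484008789062 [ 459. -345.   45.]
13 [315 246  20  21 311] [323.9 255.8] (324.5, 255.6999969482422) 10.599160194396973 [ 485. -206.   45.]
14 [291 248  15  14 163] [298.1 254.9] (298.0268859863281, 254.5752716064453) 7.433558940887451 [ 486. -136.   45.]
15 [398 248  19  23 323] [406.9 257.7] (407.77777099609375, 258.8888854980469) 11.453173637390137 [ 481. -426.   45.]
20 [292 265   8  36 160] [295.7 283. ] (297.0, 282.5) 17.614013671875 [ 414. -135.   45.]
32 [273 285   6  28 150] [275.2 299.1] (275.5, 298.5) 13.729630470275879 [371. -79.  45.]
38 [314 288 115  25 544] [388.1 308.5] (371.0, 300.0) 58.24956130981445 [ 372. -329.   45.]
```

View pics/m.png

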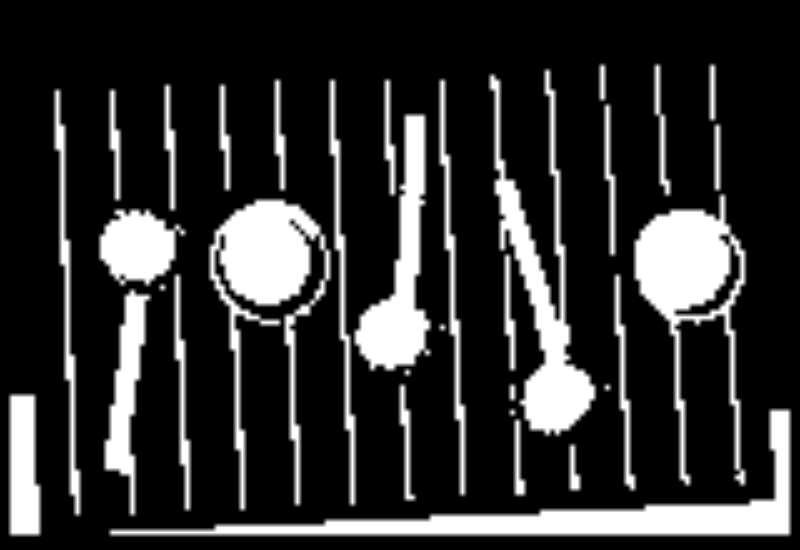

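Run:
```python
from see import *
d=robot.get_image("top")
f=lambda u,v:((u+.5)/5-.5+100,(v+.5)/5-.5+172)
cl=ray(d,*f(253,213),44)[:2];cr=ray(d,*f(582,267),44)[:2]
print(cl,cr,np.linalg.norm(cl-cr))
P=[[f(168,92),f(376,126),f(127,301),f(338,336)],[f(497,146),f(705,180),f(459,356),f(669,390)]]
for p,c in zip(P,(cl,cr)): print([ (ray(d,*q,44)[:2]-c).round(1) for q in p])
v=(cl-cr)/np.linalg.norm(cl-cr); ax=np.array([v[1],-v[0]]); yaw=np.arctan2(ax[1],ax[0])
o=(cl+cr)/2-42*ax; gd=o-88*ax; print("yaw",yaw,"o",o,"grip",gd,"px84",proj(d,[*gd,84]),"px40",proj(d,[*gd,40]))
def ang(a,b,z):
    w=ray(d,*b,z)[:2]-(ray(d,*a,z)[:2] if not isinstance(a,str) else gd)
    # clockwise angle from dryer +y
    return (np.arctan2(v[1],v[0])-np.arctan2(w[1],w[0]))%(2*np.pi), np.linalg.norm(w)
print("ring",ang("",f(300,474),40)); 
for n,q in (("1",(328,436)),("2",(365,416)),("3",(408,423)),("4",(438,454)),("5",(441,497))): print(n,ang("",f(*q),40))
print("stripe",ang(f(362,494),f(398,484),84),"to centre",ang("",f(398,484),84),"endmark",ang("",f(420,482),84),ang("",f(420,482),62))
crop(d,152,250,50,38,14,"pics/dial.png")
```

```text
[584.119086   256.12829653] [559.36900111  81.97705457] 175.90117047992095
[array([63.2, 47.8]), array([ 47.6, -62.7]), array([-47.7,  63.7]), array([-63.7, -47.5])]
[array([63.1, 47.1]), array([ 47.5, -63.5]), array([-48.1,  62.9]), array([-63.6, -47.8])]
yaw -0.1411729500530747 o [530.16187476 174.96226423] grip [443.03733062 187.34425955] px84 [170.16154895 269.91349589] px40 [174.46238141 268.56438121]
ring (np.float64(6.265658506715203), np.float64(39.34407639886154))
1 (np.float64(0.6365104782972153), np.float64(35.50434550834645))
2 (np.float64(1.2527177104591667), np.float64(36.2993214985218))
3 (np.float64(1.8937350950381537), np.float64(36.38337386696529))
4 (np.float64(2.5278708772694296), np.float64(36.66420527287156))
5 (np.float64(3.159635113342282), np.float64(35.54861871426713))
stripe (np.float64(2.7096713629838844), np.float64(18.58746061656687)) to centre (np.float64(2.8151186371662407), np.float64(22.848175364180875)) endmark (np.float64(2.8396327371794534), np.float64(33.87084116230951)) (np.float64(2.872565973366334), np.float64(28.858666652268877))
```

View pics/dial.png

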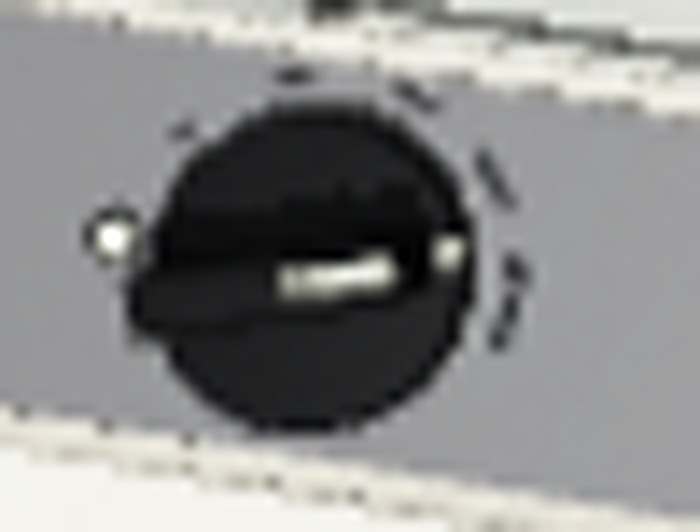

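The dial stripe reads about 2.75 rad, close to four or five. The tray spacing measures 175.9 mm, which matches the 176 mm expected. The dial comes first.

Create go.py:
```python
import numpy as np
from rig import robot
def pose():
    s=robot.get_state(); q=s["orientation"]
    return s["ee_pos"],2*np.arctan2(q[1],q[0])-np.pi/2,s
def go(x,y,z,th):
    """print tool-axis shift then turn (shift first, then turn); th=world angle of the closing line (mod pi)"""
    p,t0,s=pose(); D=np.array([x,y,z])-p; f=t0+np.pi/2
    sh=[D[0]*np.cos(f)+D[1]*np.sin(f),D[0]*np.cos(t0)+D[1]*np.sin(t0),-D[2]]
    q6=s["joints"][5]; dq1=np.arctan2(y,x)-s["joints"][0]
    o=[(t0-th+k*np.pi) for k in range(-4,5)]; o=[(round(a,3),round(q6+a+dq1,2)) for a in o if abs(q6+a+dq1)<3.0]
    print("shift",np.round(sh,1),"turn (turn,q6 after)",o,"n",np.ceil(np.linalg.norm(sh)/60))
```

Run:
```python
from go import *
print(pose()[:2])
go(443,187.3,140,0.25)
```

```text
(array([207.64192182, 481.97475205, 230.97730816]), np.float64(1.1639929736135652))
shift [-332.7 -177.5   91. ] turn (turn,q6 after) [(np.float64(-2.228), np.float64(-1.42)), (np.float64(0.914), np.float64(1.72))] n 7.0
```

{"api": "shift_gripper", "payload": {
  "moves": {"increments": [[0.45,-41.6,-22.2,11.4,0],[0.45,-41.6,-22.2,11.4,0],[0.45,-41.6,-22.2,11.4,0],[0.45,-41.6,-22.2,11.4,0],[0.45,-41.6,-22.2,11.4,0],[0.45,-41.6,-22.2,11.4,0],[0.45,-41.6,-22.2,11.4,0],[0.45,-41.6,-22.2,11.4,0],[0.45,0,0,0,0.183],[0.45,0,0,0,0.183],[0.45,0,0,0,0.183],[0.45,0,0,0,0.183],[0.45,0,0,0,0.183],[0.45,0,0,0,0]]},
  "force": 40
}}

```text
t: 2.0
ee_pos: [443.0, 187.3, 140.0]
orientation: [0.613, 0.79, -0.0, -0.0]
ft_force: [-0.5, 0.5, 0.3]
gripper_width: 0.451
finger_force: 0.0
```

Run:
```python
from go import *
go(443,187.3,59,0.25)
```

```text
shift [ 0. -0. 81.] turn (turn,q6 after) [(np.float64(-3.141), np.float64(-1.42)), (np.float64(0.0), np.float64(1.72))] n 2.0
```

{"api": "shift_gripper", "payload": {
  "moves": {"increments": [[0.45,0,0,40,0],[0.45,0,0,26,0],[0.45,0,0,15,0],[0.45,0,0,0,0],[0,0,0,0,0],[0,0,0,0,0],[0,0,0,0,0],[0,0,0,0,0],[0,0,0,0,0]]},
  "force": 40
}}

```text
t: 3.12
ee_pos: [443.0, 187.3, 59.9]
orientation: [0.614, 0.79, 0.0, 0.0]
ft_force: [-3.1, -1.1, 5.7]
gripper_width: 0.146
finger_force: 38.0
```

Run:
```python
from go import *
from h import *
print(pose()[:2])
```

```text
(array([442.97177362, 187.32083777,  59.92960142]), np.float64(0.2495500669561337))
```

{"api": "shift_gripper", "payload": {
  "moves": {"increments": [[0,0,0,0,-0.15],[0,0,0,0,-0.15],[0,0,0,0,-0.15],[0,0,0,0,-0.15],[0,0,0,0,-0.15],[0,0,0,0,-0.15],[0,0,0,0,-0.15],[0,0,0,0,-0.15],[0,0,0,0,-0.15],[0,0,0,0,-0.15],[0,0,0,0,-0.15],[0,0,0,0,-0.15],[0,0,0,0,-0.15],[0,0,0,0,-0.15],[0,0,0,0,-0.15],[0,0,0,0,-0.15],[0,0,0,0,-0.15],[0,0,0,0,-0.15],[0,0,0,0,-0.051],[0,0,0,0,0]]}
}}

```text
t: 5.62
ee_pos: [442.9, 189.5, 60.0]
orientation: [-0.656, 0.754, 0.002, 0.001]
ft_force: [-5.5, 10.1, 5.3]
gripper_width: 0.139
finger_force: 49.7
```

Run:
```python
from go import *
p=pose();print(p[:2],p[2]["ft_torque"])
```

```text
(array([442.86384889, 189.49639348,  60.04977418]), np.float64(3.002974719422232)) [2.069791   1.28961684 0.00485967]
```

{"api": "shift_gripper", "payload": {
  "moves": {"increments": [[0.4,0,0,0,0],[0.4,0,0,0,0],[0.4,0,0,-40,0],[0.4,0,0,-60,0],[0.4,50,0,-40,0],[0.6,60,0,0,0],[0.6,60,0,0,0],[0.6,60,0,0,0],[0.6,0,0,0,0]]}
}}

```text
t: 6.75
ee_pos: [410.1, -42.9, 198.5]
orientation: [-0.653, 0.758, -0.001, -0.0]
ft_force: [0.5, -0.5, 0.2]
gripper_width: 0.597
finger_force: 0.0
```

Run:
```python
from h import *
from go import pose
print(pose()[:2])
d=robot.get_image("top"); cv2.imwrite("pics/t2.png",d["pixels"])
crop(d,130,170,300,150,2.6,"pics/t2c.png")
```

```text
(array([410.1003025 , -42.90147722, 198.46927592]), np.float64(2.9934056945585663))
```

View pics/t2c.png

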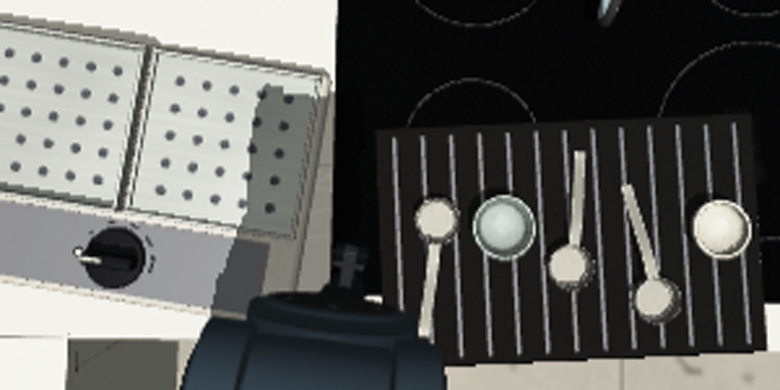

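The switch stripe now points at the off ring, (78,253) in the crop. Next I'll work out the object poses.

Run:
```python
from h import *
from go import go
d=robot.get_image("top")
a=cv2.imread("pics/top0.png");df=cv2.absdiff(a,d["pixels"]).max(2); df[:, :300]=0; df=df[215:305,285:425]; print("changed",(df>60).sum())
f=lambda u,v:((u+.5)/5-.5+270,(v+.5)/5-.5+210)
S={"s1":((116,443),(136,272),(138,222)),"s2":((415,92),(404,270),(398,312)),"s3":((507,158),(556,330),(563,376))}
for n,(e,j,c) in S.items():
    E=ray(d,*f(*e),17)[:2]; J=ray(d,*f(*j),36)[:2]; Cc=ray(d,*f(*c),38)[:2]
    u=(J-E)/np.linalg.norm(J-E); G=E+(72+9)*u
    print(n,"end",E,"junction len",np.linalg.norm(J-E),"cup len",np.linalg.norm(Cc-E),"G",G,"axis",np.arctan2(u[1],u[0]),"axis by cup",np.arctan2(*(Cc-E)[::-1]))
print("blue",ray(d,323.4,256.9,49),"white",ray(d,407.5,257.4,46))
# tray slots
cr=np.array([559.4,82.0]); yaw=-.141; ax=np.array([np.cos(yaw),np.sin(yaw)]); v=np.array([-ax[1],ax[0]])
print("slots c0",cr,"L",cr+50*v,"R",cr-50*v)
```

```text
changed 0
s1 end [ 368.88031047 -125.80123667] junction len 92.50109200797664 cup len 118.85861830963543 G [ 449.58052642 -132.76364612] axis -0.08606187112915155 axis by cup -0.07101126405810451
s2 end [ 559.96991594 -285.2408799 ] junction len 95.48659044036974 cup len 117.68964017049895 G [ 479.34430086 -277.46205012] axis 3.0454094849007056 axis by cup 3.0342259492160677
s3 end [ 525.22944644 -335.56667716] junction len 92.76017493379285 cup len 116.6559204086075 G [ 446.43570873 -354.34290943] axis -2.9076594929190387 axis by cup -2.9285677788814644
blue [ 481.70983983 -202.40101909   49.        ] white [ 484.75291058 -425.05085234   46.        ]
slots c0 [559.4  82. ] L [566.42666304 131.5037979 ] R [552.37333696  32.4962021 ]
```

Run:
```python
from go import *
go(449.6,-132.8,80,1.485)
```

```text
shift [ 86.4 -51.7 118.3] turn (turn,q6 after) [(np.float64(1.512), np.float64(-0.2)), (np.float64(4.654), np.float64(2.94))] n 3.0
```

{"api": "shift_gripper", "payload": {
  "moves": {"increments": [[0.4,28.8,-17.2,20,0],[0.4,28.8,-17.2,30,0],[0.4,28.8,-17.3,30,0],[0.4,0,0,0,0.168],[0.4,0,0,0,0.168],[0.4,0,0,0,0.168],[0.4,0,0,0,0.168],[0.4,0,0,0,0.168],[0.4,0,0,0,0.168],[0.4,0,0,0,0.168],[0.4,0,0,0,0.168],[0.4,0,0,38,0.168],[0.4,0,0,0,0]]}
}}

```text
t: 8.48
ee_pos: [448.6, -130.0, 78.4]
orientation: [0.039, 0.999, 0.001, -0.002]
ft_force: [-0.8, 0.1, 0.8]
gripper_width: 0.398
finger_force: 0.0
```

Run:
```python
from go import *
print(pose()[:2]); go(449.6,-132.8,20,1.485)
```

```text
(array([ 448.58249434, -130.01897021,   78.44302096]), np.float64(1.4918194817712158))
shift [-1.2 -2.7 58.4] turn (turn,q6 after) [(np.float64(0.007), np.float64(-0.2)), (np.float64(3.148), np.float64(2.94))] n 1.0
```

{"api": "shift_gripper", "payload": {
  "moves": {"increments": [[0.4,-1,-2.7,30,0],[0.4,0,0,20,0],[0.4,0,0,8.4,0],[0.4,0,0,0,0],[0,0,0,0,0],[0,0,0,0,0],[0,0,0,0,0],[0,0,0,0,0],[0,0,0,-30,0],[0,0,0,-40,0],[0,0,0,-40,0],[0,0,0,0,0]]},
  "force": 60
}}

```text
t: 9.98
ee_pos: [452.5, -135.4, 134.9]
orientation: [0.041, 0.999, -0.001, 0.003]
ft_force: [0.7, -0.0, -0.6]
gripper_width: 0.103
finger_force: 58.8
```

Run:
```python
from go import *
print(pose()[:2]); go(568.3,80.7,130,1.430)
```

```text
(array([ 452.4715079 , -135.44886669,  134.90904554]), np.float64(1.4880748490299958))
shift [-97.6 225.    4.9] turn (turn,q6 after) [(np.float64(-3.084), np.float64(-2.86)), (np.float64(0.058), np.float64(0.28))] n 5.0
```

Run:
```python
from h import *
a=robot.get_image("side"); b=robot.get_image("top")
A=a["pixels"];p=proj(a,[452,-135,130]);q=proj(b,[452,-135,130]);print(p,q)
def cr(im,c,w=110): 
    x=int(np.clip(c[0]-w/2,0,560-w));y=int(np.clip(c[1]-w/2,0,420-w)); return cv2.resize(im[y:y+w,x:x+w],(400,400),interpolation=cv2.INTER_CUBIC)
cv2.imwrite("pics/g1.png",np.hstack([cr(A,p),cr(b["pixels"],q)]))
```

```text
[221.84073071 205.96631686] [299.6754493  270.34999633]
```

View pics/g1.png

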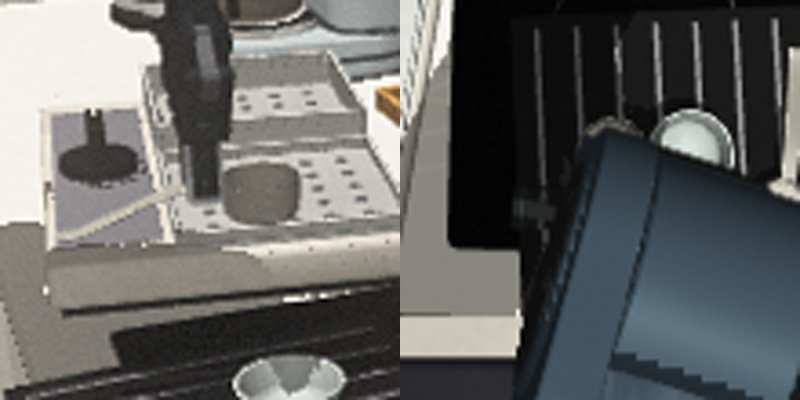

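The scoop is held level by the handle: fingertip at (205,195), cup at (265,195). I'll carry it to the shallow tray.

{"api": "shift_gripper", "payload": {
  "moves": {"increments": [[0,-19.5,45,1,0],[0,-19.5,45,1,0],[0,-19.5,45,1,0],[0,-19.5,45,1,0],[0,-19.6,45,1,0],[0,0,0,0,0.058],[0,0,0,0,0],[0,0,0,0,0]]}
}}

```text
t: 11.08
ee_pos: [565.7, 80.9, 125.9]
orientation: [0.07, 0.998, -0.0, -0.001]
ft_force: [0.3, -0.2, 0.1]
gripper_width: 0.107
finger_force: 58.5
```

Run:
```python
from go import *
print(pose()[:2],pose()[2]["finger_force"],pose()[2]["gripper_width"]); go(568.3,80.7,70,1.430)
```

```text
(array([565.72381553,  80.8530339 , 125.92415569]), np.float64(1.4307026590345)) 58.508026795461774 0.10729336678918026
shift [-2.6  0.2 55.9] turn (turn,q6 after) [(np.float64(-3.141), np.float64(-2.86)), (np.float64(0.001), np.float64(0.28))] n 1.0
```

{"api": "shift_gripper", "payload": {
  "moves": {"increments": [[0,-4.9,0.2,20,0],[0,0,0,30,0],[0,0,0,13,0],[0,0,0,6,0],[0,0,0,0,0],[0,0,0,0,0]]}
}}

```text
t: 11.82
ee_pos: [571.4, 80.6, 58.8]
orientation: [0.07, 0.998, -0.0, 0.0]
ft_force: [-3.7, -0.6, 6.5]
gripper_width: 0.105
finger_force: 59.2
```

Run:
```python
from go import *
from h import *
print(pose()[:2])
a=robot.get_image("side"); p=proj(a,[565,80,60]).astype(int); print(p)
crop(a,p[0]-70,p[1]-45,140,90,5,"pics/p1.png")
```

```text
(array([571.41973739,  80.59955473,  58.78998102]), np.float64(1.4298562210361156))
[245 196]
```

View pics/p1.png

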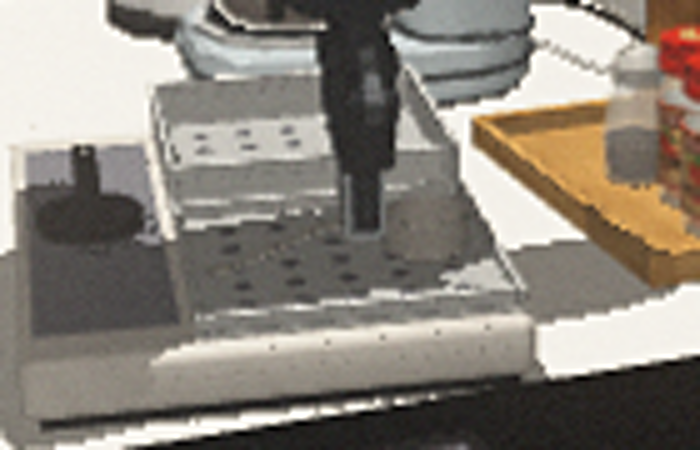

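Run:
```python
from h import *
a=robot.get_image("side")
f=lambda u,v:((u+.5)/5-.5+175,(v+.5)/5-.5+151)
cr=np.array([559.4,82.0]); yaw=-.141; ax=np.array([np.cos(yaw),np.sin(yaw)]); v=np.array([-ax[1],ax[0]])
def loc(P): return (P[:2]-cr)@ax,(P[:2]-cr)@v
print("tip",loc(ray(a,*f(207,276),46)))
print("cup right edge",loc(ray(a,*f(468,215),60)),"cup left",loc(ray(a,*f(386,218),60)))
print("cup bottom front",loc(ray(a,*f(425,264),44)))
for P in ([-80,-82,44],[80,-82,54],[-80,82,44]):
    W=cr+P[0]*ax+P[1]*v; q=proj(a,[*W,P[2]]); print(P,(q[0]-175)*5,(q[1]-151)*5)
```

```text
tip (np.float64(-74.37307393457995), np.float64(-11.88625433874803))
cup right edge (np.float64(70.54064908995964), np.float64(9.39751144612144)) cup left (np.float64(26.163590311258904), np.float64(15.444304455897857))
cup bottom front (np.float64(41.55962626932174), np.float64(-17.06586488929461))
[-80, -82, 44] 206.25185131000222 329.0542344467457
[80, -82, 54] 518.7187002910684 282.24528776460136
[-80, 82, 44] 180.68819031792728 218.57462017084174
```

{"api": "shift_gripper", "payload": {
  "moves": {"increments": [[0,0,0,3,0],[0,0,0,0,0]]},
  "force": 20
}}

```text
t: 12.18
ee_pos: [571.6, 80.6, 58.5]
orientation: [0.07, 0.998, 0.0, 0.001]
ft_force: [-12.6, -2.7, 34.2]
gripper_width: 0.102
finger_force: 61.9
```

{"api": "shift_gripper", "payload": {
  "moves": {"increments": [[0,0,0,2,0],[0,0,0,0,0]]},
  "force": 20
}}

```text
t: 12.42
ee_pos: [571.6, 80.7, 58.3]
orientation: [0.07, 0.998, 0.0, 0.002]
ft_force: [-18.8, -4.7, 52.6]
gripper_width: 0.106
finger_force: 63.6
```

{"api": "shift_gripper", "payload": {
  "moves": {"increments": [[0,0,0,-5,0],[0,0,0,0,0]]},
  "force": 20
}}

```text
t: 12.68
ee_pos: [572.1, 80.9, 58.7]
orientation: [0.07, 0.998, 0.0, 0.001]
ft_force: [-1.2, 0.2, 15.1]
gripper_width: 0.106
finger_force: 60.2
```

{"api": "shift_gripper", "payload": {
  "moves": {"increments": [[0.1,0,0,0,0],[0.15,0,0,0,0],[0.2,0,0,0,0],[0.3,0,0,0,0],[0.3,0,0,-30,0],[0.3,0,0,-40,0],[0.3,0,0,-30,0],[0.3,10,-50,0,0],[0.3,0,-50,0,0],[0.3,0,-50,0,0],[0.3,0,-50,0,0],[0.3,0,-50,0,0],[0.3,0,0,0,0]]}
}}

```text
t: 14.3
ee_pos: [525.7, -168.2, 157.5]
orientation: [0.072, 0.997, -0.0, -0.0]
ft_force: [0.5, 0.7, 0.2]
gripper_width: 0.302
finger_force: 0.0
```

Run:
```python
from h import *
from go import *
print(pose()[:2])
a=robot.get_image("side"); b=robot.get_image("top")
cv2.imwrite("pics/r1.png",np.vstack([cv2.resize(a["pixels"][155:225,170:290],(480,280),interpolation=2),cv2.resize(b["pixels"][175:275,180:430],(800,320),interpolation=2)[:,:480]]))
cv2.imwrite("pics/b1.png",b["pixels"]);cv2.imwrite("pics/a1.png",a["pixels"])
```

```text
(array([ 525.6896407 , -168.23167595,  157.47729889]), np.float64(1.4258261449510825))
```

View pics/r1.png

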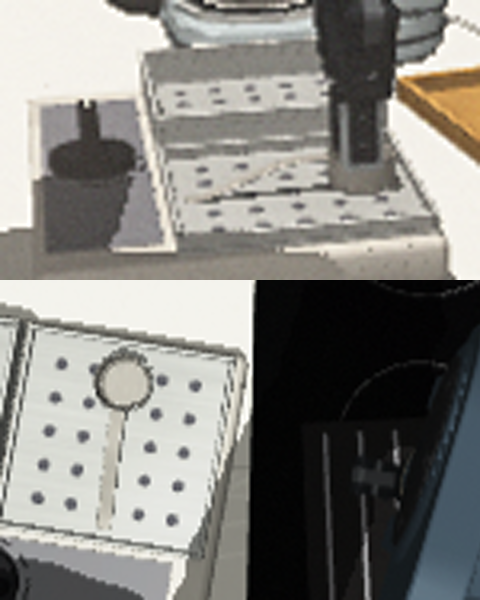

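Scoop 1 lies flat and centred in the shallow tray, with its cup at (124,383) and handle end at (105,525). I'll check in the side view whether the mat objects have moved.

Run:
```python
from h import *
from go import *
a=cv2.imread("pics/side0.png");b=cv2.imread("pics/a1.png"); m=cv2.absdiff(a,b).max(2)>60; m=m[240:360,170:345]
n,l,s,c=cv2.connectedComponentsWithStats(m.astype(np.uint8)); print([(x[:5]+[170,240,0,0,0]).tolist() for x in s[1:] if x[4]>10])
go(479.3,-277.5,80,3.0454-np.pi/2)
```

```text
[[172, 240, 30, 15, 317], [185, 240, 65, 23, 309]]
shift [  30.5 -117.4   77.5] turn (turn,q6 after) [(np.float64(-0.046), np.float64(-0.43)), (np.float64(3.096), np.float64(2.71))] n 3.0
```

{"api": "shift_gripper", "payload": {
  "moves": {"increments": [[0.4,10.2,-39.1,20,0],[0.4,10.2,-39.1,28,0],[0.4,10.1,-39.2,29.5,0],[0.4,0,0,0,-0.046],[0.4,0,0,0,0],[0.4,0,0,0,0],[0.4,0,0,0,0]]}
}}

```text
t: 15.28
ee_pos: [480.3, -276.6, 80.7]
orientation: [0.047, 0.999, -0.0, 0.0]
ft_force: [0.7, -0.9, -0.8]
gripper_width: 0.401
finger_force: 0.0
```

Run:
```python
from go import *
print(pose()[:2]); go(479.3,-277.5,20,3.0454-np.pi/2)
```

```text
(array([ 480.27169687, -276.55571491,   80.70402326]), np.float64(1.4768511640327802))
shift [ 0.9 -1.  60.7] turn (turn,q6 after) [(np.float64(0.002), np.float64(-0.43)), (np.float64(3.144), np.float64(2.71))] n 2.0
```

{"api": "shift_gripper", "payload": {
  "moves": {"increments": [[0.4,0.9,-1,30,0],[0.4,0,0,20,0],[0.4,0,0,10,0],[0.4,0,0,0,0],[0.4,0,0,0,0]]},
  "force": 60
}}

```text
t: 15.9
ee_pos: [479.2, -278.4, 21.1]
orientation: [0.047, 0.999, -0.0, 0.001]
ft_force: [0.2, 0.1, 0.2]
gripper_width: 0.401
finger_force: 0.0
```

{"api": "shift_gripper", "payload": {
  "moves": {"increments": [[0,0,0,0,0],[0,0,0,0,0],[0,0,0,0,0],[0,0,0,0,0],[0,0,0,0,0]]}
}}

```text
t: 16.52
ee_pos: [479.1, -278.4, 21.1]
orientation: [0.047, 0.999, -0.0, 0.001]
ft_force: [-0.6, 0.9, 6.3]
gripper_width: 0.112
finger_force: 58.6
```

{"api": "shift_gripper", "payload": {
  "moves": {"increments": [[0,0,0,-20,0],[0,0,0,-40,0],[0,0,0,-45,0],[0,0,0,0,0],[0,0,0,0,0]]}
}}

```text
t: 17.15
ee_pos: [478.4, -278.0, 124.9]
orientation: [0.047, 0.999, 0.0, -0.0]
ft_force: [0.2, -0.3, -0.8]
gripper_width: 0.11
finger_force: 58.8
```

Run:
```python
from go import *
print(pose()[:2]); go(543.5,33.8,125,1.430)
```

```text
(array([ 478.40782097, -278.00647013,  124.9065365 ]), np.float64(1.475936580672641))
shift [-3.530e+01  3.166e+02 -1.000e-01] turn (turn,q6 after) [(np.float64(-3.096), np.float64(-2.94)), (np.float64(0.046), np.float64(0.2))] n 6.0
```

{"api": "shift_gripper", "payload": {
  "moves": {"increments": [[0,-5.9,52.8,0,0],[0,-5.9,52.8,0,0],[0,-5.9,52.8,0,0],[0,-5.9,52.8,0,0],[0,-5.9,52.8,0,0],[0,-5.8,52.6,0,0],[0,0,0,0,0.046],[0,0,0,0,0],[0,0,0,0,0]]}
}}

```text
t: 18.27
ee_pos: [543.2, 33.2, 124.4]
orientation: [0.07, 0.998, -0.0, -0.001]
ft_force: [-0.8, 0.9, -0.7]
gripper_width: 0.107
finger_force: 58.9
```

Run:
```python
from go import *
print(pose()[:2],pose()[2]["gripper_width"]); go(543.5,33.8,65,1.430)
```

```text
(array([543.2055    ,  33.2313315 , 124.42178097]), np.float64(1.4302796396753492)) 0.10700132732731815
shift [-0.2  0.6 59.4] turn (turn,q6 after) [(np.float64(-3.141), np.float64(-2.94)), (np.float64(0.0), np.float64(0.2))] n 1.0
```

{"api": "shift_gripper", "payload": {
  "moves": {"increments": [[0,-0.2,0.6,20,0],[0,0,0,25,0],[0,0,0,12,0],[0,0,0,0,0]]}
}}

```text
t: 18.77
ee_pos: [543.4, 33.7, 67.6]
orientation: [0.071, 0.998, -0.0, -0.001]
ft_force: [0.2, -0.1, 0.0]
gripper_width: 0.107
finger_force: 58.9
```

{"api": "shift_gripper", "payload": {
  "moves": {"increments": [[0,0,0,4,0],[0,0,0,0,0]]}
}}

```text
t: 19.02
ee_pos: [544.3, 34.2, 64.7]
orientation: [0.07, 0.998, 0.0, 0.0]
ft_force: [0.2, 0.2, 0.2]
gripper_width: 0.109
finger_force: 58.9
```

Run:
```python
from h import *
a=robot.get_image("side")
cr=np.array([559.4,82.0]); yaw=-.141; ax=np.array([np.cos(yaw),np.sin(yaw)]); v=np.array([-ax[1],ax[0]])
im=a["pixels"].copy()
cv2.imwrite("pics/p2.png",cv2.resize(im[155:225,170:290],(720,420),interpolation=2))
for P in ([-72,-50,44],[72,-50,44],[-80,-50,54],[80,-50,54]):
    W=cr+P[0]*ax+P[1]*v; q=proj(a,[*W,P[2]]); print(P,(q[0]-170)*6,(q[1]-155)*6)
```

```text
[-72, -50, 44] 289.66373539624817 340.63868838718787
[72, -50, 44] 619.2318652349995 311.01962465613747
[-80, -50, 54] 269.43100673095324 320.6295420128574
[80, -50, 54] 636.8301643585083 288.1698607980073
```

View pics/p2.png

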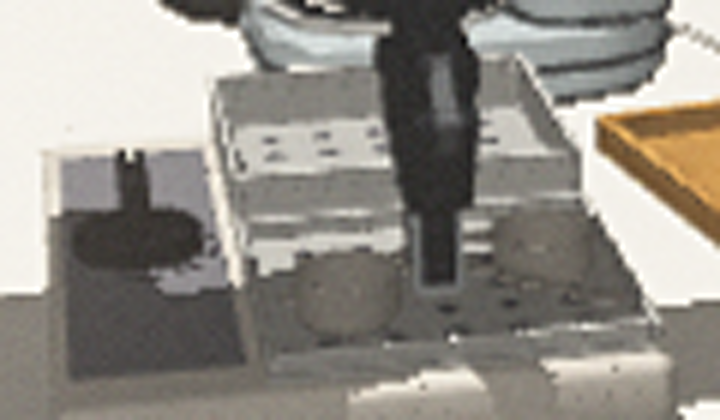

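The held scoop's cup (345,290) is inside the front wall. I'll keep lowering it, watching the contact force.

{"api": "shift_gripper", "payload": {
  "moves": {"increments": [[0,0,0,4,0],[0,0,0,0,0]]}
}}

```text
t: 19.32
ee_pos: [543.9, 34.3, 60.1]
orientation: [0.07, 0.998, -0.0, -0.0]
ft_force: [0.3, -0.4, 0.6]
gripper_width: 0.106
finger_force: 58.9
```

{"api": "shift_gripper", "payload": {
  "moves": {"increments": [[0,0,0,3,0],[0,0,0,0,0]]}
}}

```text
t: 19.58
ee_pos: [544.2, 34.3, 57.2]
orientation: [0.07, 0.998, -0.0, 0.0]
ft_force: [-0.1, 0.0, -0.5]
gripper_width: 0.109
finger_force: 58.9
```

{"api": "shift_gripper", "payload": {
  "moves": {"increments": [[0,0,0,2,0],[0,0,0,0,0]]}
}}

```text
t: 19.82
ee_pos: [544.2, 34.4, 56.9]
orientation: [0.07, 0.998, 0.0, 0.001]
ft_force: [-5.8, -0.1, 18.7]
gripper_width: 0.105
finger_force: 60.7
```

Run:
```python
from go import *
p=pose(); print(p[0],p[2]["ft_force"])
```

```text
[544.2302868   34.43400327  56.92997704] [-5.75506714 -0.06989904 18.67837785]
```

{"api": "shift_gripper", "payload": {
  "moves": {"increments": [[0,0,0,-2,0],[0.1,0,0,0,0],[0.15,0,0,0,0],[0.2,0,0,0,0],[0.3,0,0,0,0],[0.3,0,0,-20,0],[0.3,0,0,-40,0],[0.3,0,0,-30,0],[0.3,0,0,0,0],[0.3,0,0,0,0]]}
}}

```text
t: 21.08
ee_pos: [543.7, 34.3, 146.6]
orientation: [0.07, 0.998, -0.0, -0.0]
ft_force: [-0.2, 0.6, -0.5]
gripper_width: 0.299
finger_force: 0.0
```

Run:
```python
from h import *
from go import *
b=robot.get_image("top"); a=cv2.imread("pics/top0.png"); m=cv2.absdiff(a,b["pixels"]).max(2)>60; m=m[215:305,302:425]
n,l,s,c=cv2.connectedComponentsWithStats(m.astype(np.uint8)); print([(x[:5]+[302,215,0,0,0]).tolist() for x in s[1:] if x[4]>5])
go(446.4,-354.3,80,-2.9177+np.pi/2)
```

```text
[[341, 228, 16, 54, 346], [302, 247, 3, 14, 28]]
shift [  41.5 -398.3   66.2] turn (turn,q6 after) [(np.float64(-0.365), np.float64(-0.89)), (np.float64(2.777), np.float64(2.25))] n 7.0
```

{"api": "shift_gripper", "payload": {
  "moves": {"increments": [[0.4,5.2,-49.8,0,0],[0.4,5.2,-49.8,0,0],[0.4,5.2,-49.8,0,0],[0.4,5.2,-49.8,0,0],[0.4,5.2,-49.8,10,0],[0.4,5.2,-49.8,20,0],[0.4,5.2,-49.8,20,0],[0.4,5.2,-49.8,16,0],[0.4,0,0,0,-0.183],[0.4,0,0,0,-0.182],[0.4,0,0,0,0],[0.4,0,0,0,0]]}
}}

```text
t: 22.62
ee_pos: [446.7, -354.0, 80.7]
orientation: [-0.11, 0.994, 0.0, -0.0]
ft_force: [-0.6, -0.3, 0.6]
gripper_width: 0.399
finger_force: 0.0
```

Run:
```python
from go import *
print(pose()[:2]); go(446.4,-354.3,20,-2.9177+np.pi/2)
```

```text
(array([ 446.71810341, -353.98367099,   80.7044399 ]), np.float64(1.7912213889882174))
shift [ 0.4 -0.2 60.7] turn (turn,q6 after) [(np.float64(-0.003), np.float64(-0.89)), (np.float64(3.138), np.float64(2.25))] n 2.0
```

{"api": "shift_gripper", "payload": {
  "moves": {"increments": [[0.4,0,0,30,0],[0.4,0,0,20,0],[0.4,0,0,10,0],[0.4,0,0,0,0],[0.4,0,0,0,0],[0,0,0,0,0],[0,0,0,0,0],[0,0,0,0,0],[0,0,0,0,0],[0,0,0,0,0],[0,0,0,-20,0],[0,0,0,-40,0],[0,0,0,-50,0],[0,0,0,0,0],[0,0,0,0,0]]}
}}

```text
t: 24.5
ee_pos: [446.8, -354.2, 131.0]
orientation: [-0.112, 0.994, -0.0, -0.0]
ft_force: [-0.8, -0.3, -0.5]
gripper_width: 0.105
finger_force: 58.8
```

Run:
```python
from go import *
print(pose()[:2]); go(557.5,132.8,130,1.430)
```

```text
(array([ 446.76223305, -354.21547001,  131.0216964 ]), np.float64(1.794913480081644))
shift [-216.2  450.2    1. ] turn (turn,q6 after) [(np.float64(-2.777), np.float64(-2.77)), (np.float64(0.365), np.float64(0.37))] n 9.0
```

{"api": "shift_gripper", "payload": {
  "moves": {"increments": [[0,-21.6,45,0,0],[0,-21.6,45,0,0],[0,-21.6,45,0,0],[0,-21.6,45,0,0],[0,-21.6,45,0,0],[0,-21.6,45,0,0],[0,-21.6,45,0,0],[0,-21.6,45,0,0],[0,-21.6,45,0,0],[0,-21.6,45,0,0],[0,0,0,0,0.183],[0,0,0,0,0.182],[0,0,0,0,0],[0,0,0,0,0]]}
}}

```text
t: 26.25
ee_pos: [557.0, 132.2, 130.4]
orientation: [0.068, 0.998, -0.0, -0.001]
ft_force: [-0.1, -0.5, -0.2]
gripper_width: 0.106
finger_force: 58.9
```

Run:
```python
from go import *
print(pose()[:2],pose()[2]["gripper_width"]); go(557.5,132.8,70,1.430)
```

```text
(array([557.03217088, 132.17835504, 130.39951607]), np.float64(1.4337612927111691)) 0.10572375167035099
shift [-0.4  0.7 60.4] turn (turn,q6 after) [(np.float64(-3.138), np.float64(-2.77)), (np.float64(0.004), np.float64(0.37))] n 2.0
```

{"api": "shift_gripper", "payload": {
  "moves": {"increments": [[0,0,0,20,0],[0,0,0,30,0],[0,0,0,10,0],[0,0,0,0,0]]}
}}

```text
t: 26.75
ee_pos: [557.1, 132.2, 70.9]
orientation: [0.07, 0.998, -0.0, -0.001]
ft_force: [0.9, 0.4, -0.8]
gripper_width: 0.106
finger_force: 58.9
```

{"api": "shift_gripper", "payload": {
  "moves": {"increments": [[0,0,0,5,0],[0,0,0,4,0],[0,0,0,0,0]]}
}}

```text
t: 27.12
ee_pos: [557.5, 132.4, 62.3]
orientation: [0.07, 0.998, -0.0, 0.0]
ft_force: [0.5, 0.1, -0.4]
gripper_width: 0.11
finger_force: 58.9
```

{"api": "shift_gripper", "payload": {
  "moves": {"increments": [[0,0,0,2,0],[0,0,0,0,0]]}
}}

```text
t: 27.38
ee_pos: [557.4, 132.4, 60.2]
orientation: [0.07, 0.998, -0.0, -0.0]
ft_force: [-0.8, -0.8, -1.3]
gripper_width: 0.112
finger_force: 58.9
```

{"api": "shift_gripper", "payload": {
  "moves": {"increments": [[0,0,0,2,0],[0,0,0,0,0]]}
}}

```text
t: 27.62
ee_pos: [557.6, 132.4, 58.2]
orientation: [0.07, 0.998, -0.0, 0.0]
ft_force: [0.7, -0.1, 0.4]
gripper_width: 0.106
finger_force: 58.9
```

Contact should come about 1–2 mm lower. I'll lower it, release and look.

{"api": "shift_gripper", "payload": {
  "moves": {"increments": [[0,0,0,1.5,0],[0.1,0,0,0,0],[0.15,0,0,0,0],[0.2,0,0,0,0],[0.3,0,0,0,0],[0.3,0,0,-20,0],[0.3,0,0,-40,0],[0.3,0,0,-50,0],[0.6,35,-35,0,0],[0.8,45,-45,0,0],[0.8,0,0,0,0],[0.8,0,0,0,0]]}
}}

```text
t: 29.12
ee_pos: [468.5, 65.1, 167.2]
orientation: [0.071, 0.998, 0.0, 0.001]
ft_force: [0.9, -0.3, -0.3]
gripper_width: 0.801
finger_force: 0.0
```

Run:
```python
from h import *
from go import *
b=robot.get_image("top"); print(pose()[:2])
cv2.imwrite("pics/b3.png",b["pixels"]); crop(b,110,170,320,150,2.5,"pics/b3c.png")
```

```text
(array([468.96706385,  65.37671652, 167.05424823]), np.float64(1.4299057702967843))
```

View pics/b3c.png

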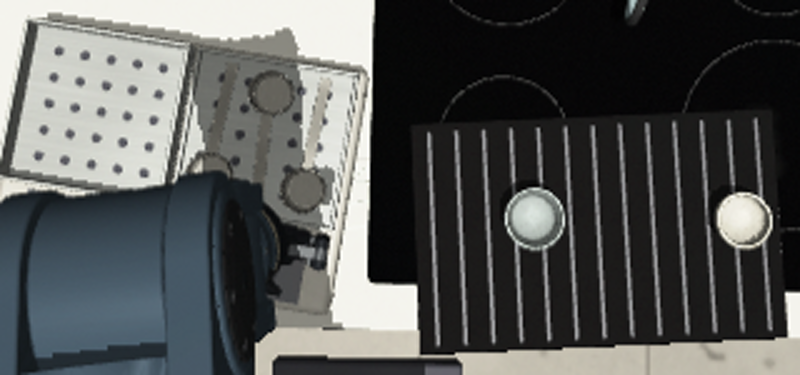

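Three scoops are in the shallow tray. The bowls are still at (535,218) and (744,219) in the crop, unmoved. The blue bowl is next.

Run:
```python
from go import *
go(481.7,-202.4,100,-0.141)
```

```text
shift [ -50.2 -263.3   67.1] turn (turn,q6 after) [(np.float64(-1.571), np.float64(-1.83)), (np.float64(1.571), np.float64(1.31))] n 5.0
```

{"api": "shift_gripper", "payload": {
  "moves": {"increments": [[1,-10,-52.7,0,0],[1,-10,-52.7,0,0],[1,-10,-52.7,10,0],[1,-10,-52.7,20,0],[1,-10.2,-52.5,37,0],[1,0,0,0,0.157],[1,0,0,0,0.157],[1,0,0,0,0.157],[1,0,0,0,0.157],[1,0,0,0,0.157],[1,0,0,0,0.157],[1,0,0,0,0.157],[1,0,0,0,0.157],[1,0,0,0,0.157],[1,0,0,0,0.157],[1,0,0,0,0],[1,0,0,0,0]]}
}}

```text
t: 31.3
ee_pos: [481.2, -200.5, 100.9]
orientation: [0.754, 0.657, -0.0, -0.0]
ft_force: [-0.3, -0.8, -0.0]
gripper_width: 0.998
finger_force: 0.0
```

Run:
```python
from go import *
print(pose()[:2]); go(481.7,-202.4,19,-0.141)
```

```text
(array([ 481.23772779, -200.46926664,  100.93203366]), np.float64(-0.13615084537090372))
shift [-1.9  0.7 81.9] turn (turn,q6 after) [(np.float64(-3.137), np.float64(-1.83)), (np.float64(0.005), np.float64(1.31))] n 2.0
```

{"api": "shift_gripper", "payload": {
  "moves": {"increments": [[1,-1.9,0.7,40,0],[1,0,0,26,0],[1,0,0,16,0],[1,0,0,0,0],[1,0,0,0,0]]},
  "force": 40
}}

```text
t: 31.92
ee_pos: [481.6, -202.7, 19.8]
orientation: [0.754, 0.656, 0.0, 0.0]
ft_force: [-0.7, 0.6, 0.9]
gripper_width: 1.0
finger_force: 0.0
```

{"api": "shift_gripper", "payload": {
  "moves": {"increments": [[0.8,0,0,0,0],[0.6,0,0,0,0],[0.5,0,0,0,0],[0.5,0,0,0,0],[0.5,0,0,0,0]]}
}}

```text
t: 32.55
ee_pos: [481.7, -202.8, 20.6]
orientation: [0.755, 0.656, 0.0, 0.001]
ft_force: [-1.8, 1.2, 8.9]
gripper_width: 0.718
finger_force: 41.3
```

{"api": "shift_gripper", "payload": {
  "moves": {"increments": [[0.5,0,0,-20,0],[0.5,0,0,-30,0],[0.5,0,0,-40,0],[0.5,0,0,-40,0],[0.5,0,0,0,0]]}
}}

```text
t: 33.17
ee_pos: [482.9, -203.3, 152.6]
orientation: [0.755, 0.656, 0.001, 0.003]
ft_force: [0.3, -0.5, -0.7]
gripper_width: 0.719
finger_force: 43.5
```

Run:
```python
from go import *
print(pose()[:2]);go(589.9,296.7,152,-0.141)
```

```text
(array([ 482.87588963, -203.29126356,  152.64700265]), np.float64(-0.13976916942737616))
shift [510.   36.3   0.6] turn (turn,q6 after) [(np.float64(-3.14), np.float64(-0.96)), (np.float64(0.001), np.float64(2.18))] n 9.0
```

{"api": "shift_gripper", "payload": {
  "moves": {"increments": [[0.5,25,1.8,0,0],[0.5,45,3.2,0,0],[0.5,45,3.2,0,0],[0.5,45,3.2,0,0],[0.5,45,3.2,0,0],[0.5,45,3.2,0,0],[0.5,45,3.2,0,0],[0.5,45,3.2,0,0],[0.5,45,3.2,0,0],[0.5,45,3.2,0,0],[0.5,45,3.2,0,0],[0.5,35,2.5,0,0],[0.5,0,0,0,0],[0.5,0,0,0,0]]}
}}

```text
t: 34.92
ee_pos: [587.6, 296.8, 148.2]
orientation: [0.755, 0.656, -0.001, -0.0]
ft_force: [0.6, -0.4, -0.2]
gripper_width: 0.72
finger_force: 43.5
```

Run:
```python
from go import *
print(pose()[:2]);go(589.9,296.7,62,-0.141)
```

```text
(array([587.55740147, 296.78064744, 148.24865457]), np.float64(-0.13975169177409485))
shift [ 0.2  2.3 86.2] turn (turn,q6 after) [(np.float64(-3.14), np.float64(-0.96)), (np.float64(0.001), np.float64(2.18))] n 2.0
```

{"api": "shift_gripper", "payload": {
  "moves": {"increments": [[0.5,0.2,2.3,30,0],[0.5,0,0,35,0],[0.5,0,0,21,0],[0.5,0,0,0,0],[0.5,0,0,0,0]]}
}}

```text
t: 35.55
ee_pos: [591.0, 296.7, 64.3]
orientation: [0.755, 0.656, 0.0, 0.0]
ft_force: [0.6, 0.1, -0.6]
gripper_width: 0.719
finger_force: 43.6
```

{"api": "shift_gripper", "payload": {
  "moves": {"increments": [[0.5,0,0,6,0],[0.5,0,0,0,0]]}
}}

```text
t: 35.8
ee_pos: [590.5, 297.2, 57.4]
orientation: [0.755, 0.656, 0.0, 0.0]
ft_force: [0.0, -0.2, 0.1]
gripper_width: 0.72
finger_force: 43.6
```

{"api": "shift_gripper", "payload": {
  "moves": {"increments": [[0.5,0,0,3,0],[0.5,0,0,0,0]]}
}}

```text
t: 36.05
ee_pos: [590.7, 297.6, 56.5]
orientation: [0.755, 0.656, 0.001, 0.0]
ft_force: [-5.3, -2.6, 16.9]
gripper_width: 0.72
finger_force: 44.6
```

Contact. I'll release, lift, and head for the white bowl after a look.

{"api": "shift_gripper", "payload": {
  "moves": {"increments": [[0.5,0,0,-1.5,0],[0.8,0,0,0,0],[0.9,0,0,0,0],[0.95,0,0,0,0],[0.95,0,0,-20,0],[0.95,0,0,-40,0],[0.95,0,0,-50,0],[0.95,0,0,0,0],[0.95,0,0,0,0]]}
}}

```text
t: 37.17
ee_pos: [590.2, 297.2, 165.1]
orientation: [0.755, 0.656, -0.0, -0.0]
ft_force: [-0.1, -0.1, -0.1]
gripper_width: 0.947
finger_force: 0.0
```

Run:
```python
from h import *
from go import *
b=robot.get_image("top"); p0=cv2.imread("pics/b3.png"); m=cv2.absdiff(p0,b["pixels"]).max(2)>60; m=m[215:305,302:428]
n,l,s,c=cv2.connectedComponentsWithStats(m.astype(np.uint8)); print([(x[:5]+[302,215,0,0,0]).tolist() for x in s[1:] if x[4]>5])
go(484.8,-425,150,-0.141)
```

```text
[[312, 243, 24, 27, 415]]
shift [-729.7   -3.4   14.4] turn (turn,q6 after) [(np.float64(-3.141), np.float64(-2.15)), (np.float64(0.001), np.float64(0.99))] n 13.0
```

{"api": "shift_gripper", "payload": {
  "moves": {"increments": [[1,-45.6,-0.2,1,0],[1,-45.6,-0.2,1,0],[1,-45.6,-0.2,1,0],[1,-45.6,-0.2,1,0],[1,-45.6,-0.2,1,0],[1,-45.6,-0.2,1,0],[1,-45.6,-0.2,1,0],[1,-45.6,-0.2,1,0],[1,-45.6,-0.2,1,0],[1,-45.6,-0.2,1,0],[1,-45.6,-0.2,1,0],[1,-45.6,-0.2,1,0],[1,-45.6,-0.2,0,0],[1,-45.6,-0.2,0,0],[1,-45.6,-0.2,0,0],[1,-45.6,-0.2,0,0],[1,0,0,0,0],[1,0,0,0,0]]}
}}

```text
t: 39.48
ee_pos: [484.8, -424.0, 152.2]
orientation: [0.755, 0.656, -0.0, -0.001]
ft_force: [0.4, 0.5, -0.0]
gripper_width: 1.002
finger_force: 0.0
```

Run:
```python
from go import *
print(pose()[:2]);go(484.8,-425,18,-0.141)
```

```text
(array([ 484.83928807, -424.00651631,  152.22538227]), np.float64(-0.14049651099646665))
shift [-1.000e+00  1.000e-01  1.342e+02] turn (turn,q6 after) [(np.float64(-3.141), np.float64(-2.15)), (np.float64(0.001), np.float64(0.99))] n 3.0
```

{"api": "shift_gripper", "payload": {
  "moves": {"increments": [[1,-1,0,45,0],[1,0,0,45,0],[1,0,0,28,0],[1,0,0,16,0],[1,0,0,0,0],[1,0,0,0,0]]},
  "force": 40
}}

```text
t: 40.22
ee_pos: [486.1, -425.9, 21.0]
orientation: [0.755, 0.656, 0.0, 0.001]
ft_force: [-0.1, 0.4, 0.2]
gripper_width: 0.996
finger_force: 0.0
```

{"api": "shift_gripper", "payload": {
  "moves": {"increments": [[0.8,0,0,0,0],[0.6,0,0,0,0],[0.5,0,0,0,0],[0.5,0,0,0,0],[0.5,0,0,0,0]]}
}}

```text
t: 40.85
ee_pos: [485.8, -426.2, 21.2]
orientation: [0.755, 0.656, 0.0, 0.001]
ft_force: [-1.8, 1.1, 6.4]
gripper_width: 0.671
finger_force: 41.9
```

{"api": "shift_gripper", "payload": {
  "moves": {"increments": [[0.5,0,0,-20,0],[0.5,0,0,-30,0],[0.5,0,0,-40,0],[0.5,0,0,-40,0],[0.5,0,0,0,0],[0.5,0,0,0,0]]}
}}

```text
t: 41.6
ee_pos: [485.1, -425.6, 149.6]
orientation: [0.755, 0.656, -0.0, 0.0]
ft_force: [-0.5, 0.6, -0.2]
gripper_width: 0.674
finger_force: 43.1
```

Run:
```python
from go import *
go(578.3,215.5,152,-0.141)
```

```text
shift [647.9   2.7  -2.4] turn (turn,q6 after) [(np.float64(-3.141), np.float64(-1.07)), (np.float64(0.001), np.float64(2.07))] n 11.0
```

{"api": "shift_gripper", "payload": {
  "moves": {"increments": [[0.5,22,0.1,0,0],[0.5,45,0.2,0,0],[0.5,45,0.2,0,0],[0.5,45,0.2,0,0],[0.5,45,0.2,0,0],[0.5,45,0.2,0,0],[0.5,45,0.2,0,0],[0.5,45,0.2,0,0],[0.5,45,0.2,0,0],[0.5,45,0.2,0,0],[0.5,45,0.2,0,0],[0.5,45,0.2,0,0],[0.5,45,0.2,0,0],[0.5,45,0.2,0,0],[0.5,41,0.2,0,0],[0.5,0,0,0,0],[0.5,0,0,0,0]]}
}}

```text
t: 43.72
ee_pos: [577.4, 215.5, 148.7]
orientation: [0.755, 0.656, -0.001, -0.0]
ft_force: [-0.4, 0.1, -0.6]
gripper_width: 0.67
finger_force: 43.0
```

Run:
```python
from go import *
print(pose()[:2],pose()[2]["gripper_width"]);go(578.3,215.5,66,-0.141)
```

```text
(array([577.41452405, 215.51621261, 148.73279237]), np.float64(-0.1391224474326842)) 0.6703002595737412
shift [ 0.1  0.9 82.7] turn (turn,q6 after) [(np.float64(-3.14), np.float64(-1.07)), (np.float64(0.002), np.float64(2.07))] n 2.0
```

{"api": "shift_gripper", "payload": {
  "moves": {"increments": [[0.5,0,0.9,30,0],[0.5,0,0,33,0],[0.5,0,0,20,0],[0.5,0,0,0,0],[0.5,0,0,0,0]]}
}}

```text
t: 44.35
ee_pos: [579.8, 214.9, 67.6]
orientation: [0.755, 0.656, 0.0, 0.0]
ft_force: [0.1, -0.4, -0.6]
gripper_width: 0.671
finger_force: 43.0
```

{"api": "shift_gripper", "payload": {
  "moves": {"increments": [[0.5,0,0,6,0],[0.5,0,0,0,0]]}
}}

```text
t: 44.6
ee_pos: [579.5, 215.3, 60.8]
orientation: [0.755, 0.656, 0.0, 0.0]
ft_force: [-0.4, -0.2, -0.5]
gripper_width: 0.669
finger_force: 43.1
```

{"api": "shift_gripper", "payload": {
  "moves": {"increments": [[0.5,0,0,3,0],[0.5,0,0,0,0]]}
}}

```text
t: 44.85
ee_pos: [579.4, 215.4, 57.5]
orientation: [0.755, 0.656, -0.0, -0.0]
ft_force: [-0.0, -0.3, -0.4]
gripper_width: 0.674
finger_force: 43.1
```

{"api": "shift_gripper", "payload": {
  "moves": {"increments": [[0.5,0,0,1.5,0],[0.5,0,0,0,0]]}
}}

```text
t: 45.1
ee_pos: [579.5, 215.5, 57.2]
orientation: [0.755, 0.656, 0.0, 0.0]
ft_force: [-1.8, -0.9, 8.4]
gripper_width: 0.667
finger_force: 43.9
```

{"api": "shift_gripper", "payload": {
  "moves": {"increments": [[0.8,0,0,0,0],[0.88,0,0,0,0],[0.92,0,0,0,0],[0.92,0,0,-20,0],[0.92,0,0,-40,0],[0.92,0,0,-50,0],[0.5,-45,-10,0,0],[0.45,-45,-10,0,0],[0.45,-45,-10,0,0],[0.45,-45,-10,0,0],[0.45,-45,-10,0,0],[0.45,-45,-10,0,0],[0.45,-45,-10,0,0],[0.45,-45,-10,0,0],[0.45,0,0,0,0]]}
}}

```text
t: 46.98
ee_pos: [449.0, -132.1, 166.3]
orientation: [0.756, 0.654, -0.0, 0.0]
ft_force: [0.3, 0.5, 0.9]
gripper_width: 0.451
finger_force: 0.0
```

Run:
```python
from h import *
from go import *
b=robot.get_image("top"); a=robot.get_image("side"); print(pose()[:2])
A=cv2.resize(a["pixels"][150:245,165:285],(480,380),interpolation=2); B=cv2.resize(b["pixels"][165:305,105:265],(434,380),interpolation=2)
cv2.imwrite("pics/f.png",np.hstack([A,B])[:, :800]); cv2.imwrite("pics/f.png",cv2.resize(np.hstack([A,B]),(790,328)))
cv2.imwrite("pics/ftop.png",b["pixels"])
```

```text
(array([ 450.06639674, -130.12234697,  166.2607095 ]), np.float64(-0.14150406973245455))
```

View pics/f.png

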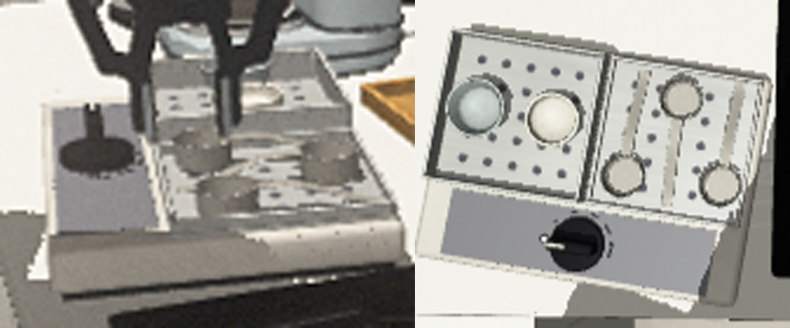

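All five pieces are loaded side by side and the switch stripe points at the ring (545,240). Now I'll turn the switch to four.

Run:
```python
from go import *
go(443,187.5,150,-0.141)
```

```text
shift [313.5 -51.8  16.3] turn (turn,q6 after) [(np.float64(-3.142), np.float64(-1.03)), (np.float64(-0.001), np.float64(2.11))] n 6.0
```

{"api": "shift_gripper", "payload": {
  "moves": {"increments": [[0.45,44.8,-7.4,2.3,0],[0.45,44.8,-7.4,2.3,0],[0.45,44.8,-7.4,2.3,0],[0.45,44.8,-7.4,2.3,0],[0.45,44.8,-7.4,2.3,0],[0.45,44.8,-7.4,2.3,0],[0.45,44.7,-7.4,2.5,0],[0.45,0,0,0,0],[0.45,0,0,0,0]]},
  "force": 60
}}

```text
t: 48.2
ee_pos: [442.0, 188.5, 149.7]
orientation: [0.754, 0.657, -0.0, -0.0]
ft_force: [0.2, -0.5, -1.4]
gripper_width: 0.449
finger_force: 0.0
```

{"api": "shift_gripper", "payload": {
  "moves": {"increments": [[0.45,0,0,0,-0.175],[0.45,0,0,0,-0.175],[0.45,0,0,0,-0.175],[0.45,0,0,0,-0.175],[0.45,0,0,0,-0.175],[0.45,0,0,0,-0.175],[0.45,0,0,0,-0.175],[0.45,0,0,0,-0.175],[0.45,0,0,0,-0.175],[0.45,0,0,0,-0.175],[0.45,0,0,0,-0.175],[0.45,0,0,0,-0.175],[0.45,0,0,0,-0.175],[0.45,0,0,0,-0.175],[0.45,0,0,0,-0.175],[0.45,0,0,0,-0.175],[0.45,0,0,0,-0.175],[0.45,0,0,0,-0.167],[0.45,0,0,0,0],[0.45,0,0,0,0]]}
}}

```text
t: 50.7
ee_pos: [442.6, 187.3, 150.0]
orientation: [-0.654, 0.756, -0.0, -0.0]
ft_force: [0.6, 0.3, 0.5]
gripper_width: 0.45
finger_force: 0.0
```

Run:
```python
from go import *
print(pose()[:2]);go(443,187.8,59,-0.141)
```

```text
(array([442.55390693, 187.29578156, 149.95168854]), np.float64(2.997544241841771))
shift [-0.6 -0.4 91. ] turn (turn,q6 after) [(np.float64(-0.003), np.float64(-1.03)), (np.float64(3.139), np.float64(2.11))] n 2.0
```

{"api": "shift_gripper", "payload": {
  "moves": {"increments": [[0.45,-0.6,-0.4,40,0],[0.45,0,0,35,0],[0.45,0,0,16,0],[0.45,0,0,0,0],[0,0,0,0,0],[0,0,0,0,0],[0,0,0,0,0],[0,0,0,0,0],[0,0,0,0,0]]},
  "force": 40
}}

```text
t: 51.82
ee_pos: [442.9, 188.7, 59.9]
orientation: [-0.656, 0.755, 0.0, 0.0]
ft_force: [-4.4, 1.0, 5.3]
gripper_width: 0.143
finger_force: 41.0
```

{"api": "shift_gripper", "payload": {
  "moves": {"increments": [[0,0,0,0,0.157],[0,0,0,0,0.157],[0,0,0,0,0.157],[0,0,0,0,0.157],[0,0,0,0,0.157],[0,0,0,0,0.157],[0,0,0,0,0.157],[0,0,0,0,0.157],[0,0,0,0,0.157],[0,0,0,0,0.157],[0,0,0,0,0.157],[0,0,0,0,0.157],[0,0,0,0,0.157],[0,0,0,0,0.157],[0,0,0,0,0.157],[0,0,0,0,0.157],[0,0,0,0,0],[0,0,0,0,0]]}
}}

```text
t: 54.08
ee_pos: [442.6, 188.1, 59.9]
orientation: [0.515, 0.857, -0.0, 0.0]
ft_force: [-4.5, -2.3, 8.4]
gripper_width: 0.142
finger_force: 42.3
```

Run:
```python
from go import *
print(pose()[:2])
```

```text
(array([442.64195987, 188.13156124,  59.90294429]), np.float64(0.48950268081399484))
```

{"api": "shift_gripper", "payload": {
  "moves": {"increments": [[0.2,0,0,0,0],[0.3,0,0,0,0],[0.4,0,0,0,0],[0.4,0,0,-30,0],[0.4,0,0,-50,0],[0.4,0,0,-50,0],[0.4,-45,-22,0,0],[0.4,-45,-22,0,0],[0.4,-45,-22,0,0],[0.4,-45,-22,0,0],[0.4,-45,-22,0,0],[0.4,0,0,0,0],[0.4,0,0,0,0],[0.4,0,0,0,0]]}
}}

```text
t: 55.82
ee_pos: [451.8, -61.0, 188.9]
orientation: [0.514, 0.858, 0.0, -0.0]
ft_force: [0.6, 0.6, 0.3]
gripper_width: 0.397
finger_force: 0.0
```

Run:
```python
from h import *
from go import *
b=robot.get_image("top"); a=robot.get_image("side"); print(pose()[:2])
A=cv2.resize(b["pixels"][120:310,100:440],(796,445),interpolation=2); B=cv2.resize(b["pixels"][248:290,150:205],(200,152),interpolation=2)
A[-152:,-200:]=B; cv2.imwrite("pics/f2.png",A)
```

```text
(array([451.91461076, -60.92913407, 188.91874242]), np.float64(0.49187602059902824))
```

View pics/f2.png

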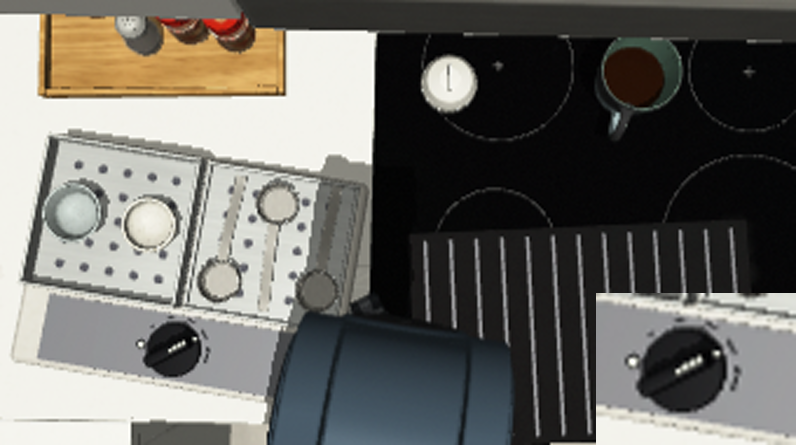

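Everything is loaded and the mat is empty. The mug and timer are in place, and the stripe points at the four-dot mark.

```bash
python3 -c "
from rig import robot
print(robot.hand_in())"
```

```text
the job is handed in; nothing more can be done
None
```

I turned the dryer off, laid the three scoops flat in the shallow tray and the two bowls side by side in the deep tray, then set the switch to position four, left the mug and timer standing in place, and handed the job in at about 56 s.

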